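Sort burnishing balls with a slotted scoop

TASK

The wooden tray holds steel balls from the burnishing drum: three full-size ones and four small worn ones. Without touching the balls with the gripper, use the slotted scoop to lift the full-size balls out, let the small ones fall back through the slots into the tray, and tip the full-size balls from close above into the white dish. Leave the small balls in the tray and the dish standing where it is, and finally set the scoop down flat on the table and let go.

Things in the scene. Friction and masses are not known exactly. Their poses are not given: they have to be found in the camera images.
- tray: Fixed open wooden tray, outside 206 x 142 x 36 mm (its x, y, z), inside 190 x 126 mm; floor top 6 mm above the origin, walls 8 mm thick, 30 mm above the floor. Origin: centre of its underside; z up. Its -x end wall (inner face at x = -95 mm) faces roughly towards the robot; all balls start within 70 mm of that wall, the rest of the tray is empty.
- scoop: Loose slotted scoop, 0.2 kg, 103 x 118 x 82 mm (x, y, z), stands flat on the table. Floor: seven 3 mm steel wires along x at y = 0, +-19, +-38, +-57 mm, undersides at z = 0, open front at -x, roughly towards the robot. Back wall at x = 43 to 46 mm, 25 mm high; side walls y = +-57.5 mm, x = -22 to 44, top z = 22. Origin: underside, mid pan; z up.
- scoop_grip (a point): Centre of the grip, 72 mm above the scoop's origin, near the centre of mass. The grip is a dark wooden bar along the scoop's x, 16 mm wide (y), 20 mm high (z 62 to 82 mm), from x = -36 to +47 mm over the middle of the pan, on a post at its back end (x = 44 to 47 mm); grasp it across y. The space under it is clear.
- scoop_tip (a point): Middle of the front edge, at the ends of the scoop's wires, at x = -55 mm, z = 0 of the scoop. The polished balls rest on level wires when moved smoothly, run to the back wall with the front raised about 10 degrees, and roll out over these free ends once the front is lowered by about 10 to 25 degrees.
- dish: Loose round white bowl, about 0.45 kg, rim radius 75 mm, height 50 mm, foot radius about 34 mm, wall 4 mm, inner floor 5 mm above the origin. Origin: centre of its underside; z up.
- large_0: Full-size plain steel ball, 24 mm diameter, about 56 g, starts in the tray. Origin: centre of the ball; its axes turn as it rolls.
- large_1: Full-size plain steel ball, 24 mm diameter, about 56 g, starts in the tray. Origin: centre of the ball; its axes turn as it rolls.
- large_2: Full-size plain steel ball, 24 mm diameter, about 56 g, starts in the tray. Origin: centre of the ball; its axes turn as it rolls.
- small_0: Worn undersized plain steel ball, 10 mm diameter, about 10 g, starts in the tray. Origin: centre of the ball; its axes turn as it rolls.
- small_1: Worn undersized plain steel ball, 10 mm diameter, about 10 g, starts in the tray. Origin: centre of the ball; its axes turn as it rolls.
- small_2: Worn undersized plain steel ball, 10 mm diameter, about 10 g, starts in the tray. Origin: centre of the ball; its axes turn as it rolls.
- small_3: Worn undersized plain steel ball, 10 mm diameter, about 10 g, starts in the tray. Origin: centre of the ball; its axes turn as it rolls.

How it is judged:
On the way, in this order (a step that is already met when the one before it is completed fails the run):
1. at least one full-size ball is carried on the scoop, clear above the tray (ball centre more than 75 mm above the table) (((x of large_0 in the frame of scoop between -0.06 and 0.05 m and y of large_0 in the frame of scoop between -0.06 and 0.06 m and z of large_0 in the frame of scoop between 0.004 and 0.05 m and height (world z) of large_0 above 0.075 m) or (x of large_1 in the frame of scoop between -0.06 and 0.05 m and y of large_1 in the frame of scoop between -0.06 and 0.06 m and z of large_1 in the frame of scoop between 0.004 and 0.05 m and height (world z) of large_1 above 0.075 m) or (x of large_2 in the frame of scoop between -0.06 and 0.05 m and y of large_2 in the frame of scoop between -0.06 and 0.06 m and z of large_2 in the frame of scoop between 0.004 and 0.05 m and height (world z) of large_2 above 0.075 m))), for 0.2 s.
2. all three full-size balls lie in the dish (horizontal distance between each of large_0, large_1, large_2 and dish below 0.066 m and z of large_0 in the frame of dish between 0 and 0.048 m and z of large_1 in the frame of dish between 0 and 0.048 m and z of large_2 in the frame of dish between 0 and 0.048 m), for 0.3 s.
At the end, for the whole second after the job is handed in: The 24 mm balls are in the dish (within 66 mm of its axis, below its rim); the 10 mm balls are in the tray, below its wall tops; the dish is upright and within 40 mm of its start; the scoop stands flat on the table (within 4 mm and 0.08 rad), at rest, not touching the dish (all of step 2 and x of small_0 in the frame of tray between -0.097 and 0.097 m and y of small_0 in the frame of tray between -0.065 and 0.065 m and z of small_0 in the frame of tray between 0 and 0.03 m and x of small_1 in the frame of tray between -0.097 and 0.097 m and y of small_1 in the frame of tray between -0.065 and 0.065 m and z of small_1 in the frame of tray between 0 and 0.03 m and x of small_2 in the frame of tray between -0.097 and 0.097 m and y of small_2 in the frame of tray between -0.065 and 0.065 m and z of small_2 in the frame of tray between 0 and 0.03 m and x of small_3 in the frame of tray between -0.097 and 0.097 m and y of small_3 in the frame of tray between -0.065 and 0.065 m and z of small_3 in the frame of tray between 0 and 0.03 m and distance of dish from where it was at the start of the episode below 0.04 m and angle between dish's own z axis and vertical below 0.1 rad and height (world z) of scoop below 0.004 m and angle between scoop's own z axis and vertical below 0.08 rad and linear speed of scoop below 0.02 m/s and contact force between scoop and dish below 0.1 N).
It fails at once if the gripper's fingers press on a ball (over 0.5 N) (contact force between the fingers and large_0 above 0.5 N or contact force between the fingers and large_1 above 0.5 N or contact force between the fingers and large_2 above 0.5 N or contact force between the fingers and small_0 above 0.5 N or contact force between the fingers and small_1 above 0.5 N or contact force between the fingers and small_2 above 0.5 N or contact force between the fingers and small_3 above 0.5 N).
It fails at once if a full-size ball is dropped from high up or flung (faster than 1.6 m/s, a fall of about 130 mm) (linear speed of any of large_0, large_1, large_2 above 1.6 m/s).
It also fails if it takes over 61 s, if anything falls off the work surface, if the arm or the gripper's body presses on something with over 40 N, if the wrist force passes 120 N, or if a joint passes its speed limit or range.

ROBOT

A 6-joint arm with a two-finger parallel gripper is mounted at the origin on a cart in front of the work surface, level with it; the furniture and walls round the work are solid. World frame = base frame: x ahead of the robot, y to its left, z up, the work surface at z = 0. Lengths are in m, angles in rad, forces in N, time in s.
With the tool pointing down it reaches from about 0.425 to 0.95 m from the base axis. Payload 3.5 kg.
Tool frame: the origin (TCP) lies on the centre line of the jaws, within the pads' length; the fingertips stand 11 mm ahead of it and the grasp point (between the pads) lies 8 mm behind it; z points along the fingers, y is the line along which they close (so a half turn about z gives the same grasp; the last joint's range is limited). The gripper opens to 85 mm and grips with 20 to 120 N. Pads are 22 mm wide; open, the fingers measure 114 mm over their backs; the gripper's body (76 mm by 85 mm) begins 54 mm behind the grasp point. The pads swing forward as they close: fully open they stand 13 mm farther back than shut.
Start: joints at [-1.446, 0.286, 1.577, -0, 1.279, -0.15], TCP at [0.183, -0.65, 0.242] pointing down, gripper open.
Joint ranges: [-2.77, 2.77], [-0.9, 2.22], [0.21, 2.48], [-1.53, 4.67], [0.24, 2.81], [-2.84, 2.84]. Speed limits (rad/s): [2.79, 2.79, 3.14, 3.14, 3.14, 3.14].

INTERFACE

Orientations are given as a unit quaternion [x, y, z, w].
In Python, from rig import env gives the robot as it stands.
- The arm moves only by the shell command python3 -m jog 'ROWS' [FORCE]. ROWS is JSON, a list of rows, each a list of 7 numbers: the closure, from 0 (fully open) to 1 (shut), then the shift along the tool's x, y, z each as a share of 300 mm, from -1 to 1, then the turn, a rotation vector about the tool's x, y, z each as a share of 45 degrees, from -1 to 1. In form: [[claw, x, y, z, ax, ay, az], ...]. A call has exactly 5 rows; each row is the pose to reach, as a shift and turn from the pose commanded when the call began, along the tool's axes at that moment; what a row does not reach only later rows make up. A row lasts 1/12 s, in which the tool goes at most 41.7 mm and 7.16 degrees, less where a joint would pass 70% of its speed; a pose out of reach is approached as far as the arm can. A call with a number of a shift or a turn outside -1 to 1 is refused whole. A call with a gripper value outside its range is refused whole. The fingers move at their own pace and stop on an object; FORCE is the grip in N (left out, the last holds). Time passes only in rows, so rows that repeat a pose let the fingers close, or fill a call up. It gives the time, the measured TCP pose, the force, the opening and the grip force at its end, in the units of the state.
- env.get_state(): the state, without advancing time (a new reading comes with each control period).
- env.capture(name): name is "side" or "top" or "wrist"; returns a dict with "frame" (400x640x3 uint8, blue, green, red), "fx", "fy", "cx", "cy" (pixels), "R" (3x3) and "t" (3): a world point X has camera coordinates R X + t. Camera axes: x right, y down, z forward; pixel columns grow to the right and rows downward; lengths in m; the calibration is good to about 2 mm. The wrist camera is an equidistant fisheye: a pixel r from the principal point sees the ray r / f radians off the axis. A picture is of the moment at which its call begins. There is no depth.
- env.hand_in(): hands the job in; it is judged then, once.
The state is a dict: "clock": time; "joints": joint angles; "qd": joint speeds; "effort": joint torques, N m; "ee_pos": TCP position; "eef_rot": TCP orientation; "contact_force": force on the tool from outside, world axes, zero at the start; "moment": the same for the moment, N m; "width": opening from 0.0 (shut) to 1.0 (fully open); "gripper_force": force on a finger pad.
Only numpy, scipy, OpenCV 4.12 (cv2) and the standard library are available. Lean on these libraries where they do the work, as an engineer would, in place of code of your own. Each camera call takes 0.05 s, during which the arm holds its last target. There are 200 camera calls.

## Working session

There is one attempt and no reset: what is moved stays moved. The work goes in short steps, Python scripts to look and compute and a shell command to move; the robot and the scene stay as the last step left them, time stands still between calls to the robot, and variables do not carry over. Pictures are saved under pics/ and viewed, at most 10 in all, crops included, and the job is handed in when it is done.

```bash
ls; mkdir -p pics
python3 - <<'E'
from rig import env
import cv2,numpy as np
s=env.get_state();print(s)
for n in("top","side"):
    c=env.capture(n);cv2.imwrite(f"pics/{n}0.png",c["frame"]);print(n,c["fx"],c["cx"],c["cy"],np.round(c["R"],4).tolist(),np.round(c["t"],4).tolist())
E
```

```text
pics
{'clock': 0.0, 'joints': array([-1.44601484e+00,  2.87198028e-01,  1.57818129e+00,  4.09003201e-05,
        1.27861435e+00, -1.49993492e-01]), 'qd': array([ 0.00083671,  0.00039906, -0.00088006,  0.00165744,  0.00123345,
        0.00027166]), 'effort': array([-7.65393543e-04, -4.05983949e+01, -2.92627251e+01, -1.25130205e-04,
        5.83653353e-03,  9.39629132e-06]), 'ee_pos': array([ 0.18310985, -0.64902911,  0.24092326]), 'eef_rot': array([ 9.90577270e-01,  1.36949736e-01,  3.47079444e-05, -1.20016159e-03]), 'contact_force': array([-0.37171923, -0.17621234,  0.0401208 ]), 'moment': array([ 0.05494029, -0.01487736,  0.01311192]), 'gripper_force': 0.0, 'width': 0.9991657636799803}
top 436.3446402097548 321.66345378175106 203.46844062155208 [[-0.0241, -0.9997, -0.0104], [-0.9987, 0.0245, -0.0446], [0.0449, 0.0093, -0.9989]] [0.0288, 0.5012, 0.906]
side 453.016825637437 323.6908032742831 201.0490114998478 [[-0.9914, -0.1304, 0.0152], [-0.0935, 0.6199, -0.7791], [0.0921, -0.7738, -0.6267]] [0.4974, 0.1083, 1.1071]
```

View pics/top0.png

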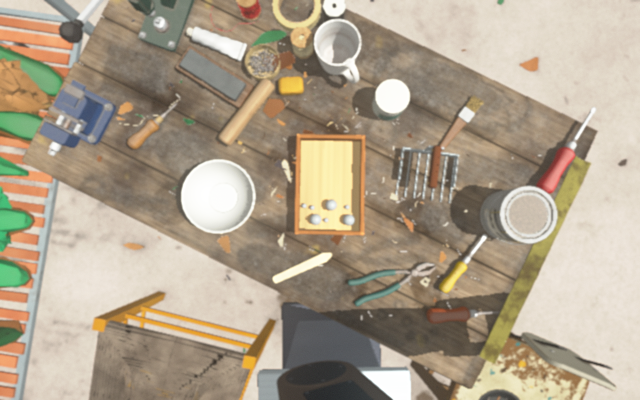

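View pics/side0.png

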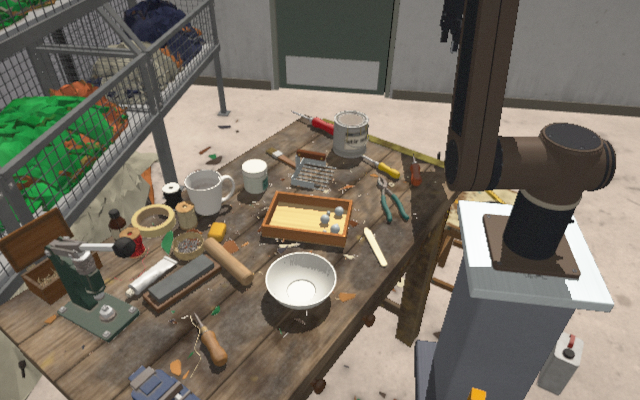

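The top view shows the dish at about (218,196), the tray at (330,185) with its balls at the bottom (−x) end, and the scoop at (427,172) with its dark grip. The side view shows the same three things, at (300,280), (308,220) and (313,172).

```bash
cat > h.py <<'E'
from rig import env
import cv2,numpy as np
from scipy.spatial.transform import Rotation as Ro
def ray(c,u,v):
    R,t=np.array(c["R"]),np.array(c["t"])
    d=R.T@np.array([(u-c["cx"])/c["fx"],(v-c["cy"])/c["fy"],1]);return -R.T@t,d
def onz(c,u,v,z):
    o,d=ray(c,u,v);return o+d*(z-o[2])/d[2]
def proj(c,X):
    p=np.array(c["R"])@X+np.array(c["t"]);return c["cx"]+c["fx"]*p[0]/p[2],c["cy"]+c["fy"]*p[1]/p[2]
E
python3 - <<'E'
from h import *
c=env.capture("top");f=c["frame"]
cv2.imwrite("pics/crop1.png",cv2.resize(f[125:245,285:475],None,fx=4.2,fy=4.2,interpolation=cv2.INTER_CUBIC))
hsv=cv2.cvtColor(f,cv2.COLOR_BGR2HSV)
# dish: bright blob near (218,196)
m=((hsv[...,1]<45)&(hsv[...,2]>150)).astype(np.uint8);m[:,:170]=0;m[:,270:]=0;m[:150]=0;m[245:]=0
k=max(cv2.findContours(m,0,1)[0],key=cv2.contourArea);(u,v),r=cv2.minEnclosingCircle(k);print("dish",u,v,r,onz(c,u,v,.05))
# tray: outer brown
m=((hsv[...,1]>100)&(hsv[...,2]>90)).astype(np.uint8);m[:,:285]=0;m[:,375:]=0;m[:128]=0;m[245:]=0
m=cv2.morphologyEx(m,cv2.MORPH_CLOSE,np.ones((5,5)))
k=max(cv2.findContours(m,0,1)[0],key=cv2.contourArea);b=cv2.boxPoints(cv2.minAreaRect(k));print("tray",b.round(1).tolist(),[onz(c,*p,.036).round(4).tolist() for p in b],onz(c,*b.mean(0),.036))
E
```

```text
dish 218.11215209960938 195.92056274414062 38.14297103881836 [0.52037524 0.22503874 0.05      ]
tray [[289.8999938964844, 243.39999389648438], [291.5, 128.8000030517578], [365.5, 129.89999389648438], [363.8999938964844, 244.39999389648438]] [[0.4208, 0.0832, 0.036], [0.6562, 0.075, 0.036], [0.6501, -0.0774, 0.036], [0.4152, -0.0674, 0.036]] [0.53488341 0.00327942 0.036     ]
```

View pics/crop1.png

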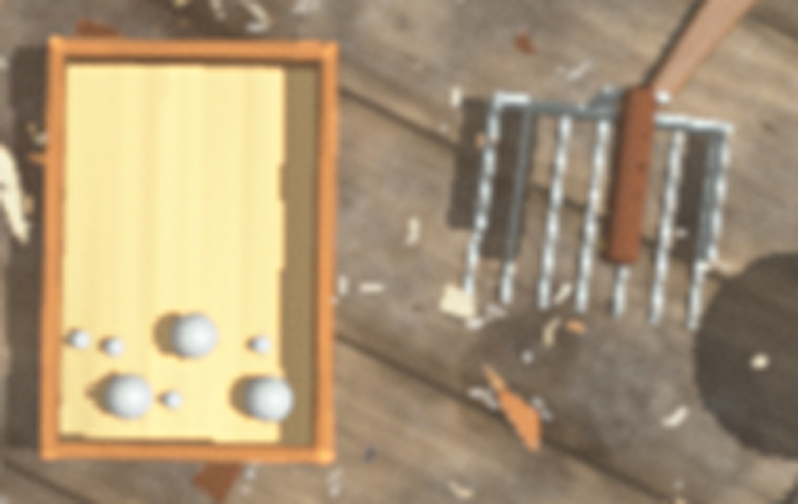

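The crop shows the tray rim corners at about (50,40), (337,45), (332,460) and (42,458). The large balls are at (193,335), (128,396) and (268,398), and the small ones at (78,339), (112,346), (258,344) and (172,399). The grip runs from (640,88) to (622,262), with the wire tips between (470,290) and (692,328).

Run:
```python
from h import *
c=env.capture("top")
P=lambda x,y,z:onz(c,(x+.5)/4.2-.5+285,(y+.5)/4.2-.5+125,z)
T=np.array([P(*p,.036) for p in[(50,40),(337,45),(332,460),(42,458)]])
ctr=T.mean(0);ex=(T[0]+T[1]-T[2]-T[3])[:2];yt=np.arctan2(ex[1],ex[0])
print("tray",ctr,np.degrees(yt),np.linalg.norm(ex)/2,np.linalg.norm(T[0]-T[1]),np.linalg.norm(T[2]-T[3]))
R=np.array([[np.cos(yt),np.sin(yt)],[-np.sin(yt),np.cos(yt)]])
for n,z,L in(("L",.018,[(193,335),(128,396),(268,398)]),("S",.011,[(78,339),(112,346),(258,344),(172,399)])):
    for p in L:print(n,(R@(P(*p,z)-ctr)[:2]*1000).round(1))
a=P(640,88,.082);b=P(622,262,.082);d=(a-b)[:2];print("grip",a,b,np.linalg.norm(d),"yaw",np.degrees(np.arctan2(d[1],d[0])))
u=d/np.linalg.norm(d);print("origin from grip",(a+b)[:2]/2-u*.0055)
t=[P(*p,.0015)[:2] for p in[(470,290),(506,303),(543,305),(580,310),(618,314),(655,320),(692,328)]]
t=np.array(t);e=t[0]-t[-1];print("tips",t.mean(0),np.linalg.norm(e),"yaw",np.degrees(np.arctan2(-e[0],e[1])))
yw=np.arctan2(-e[0],e[1]);print("origin from tips",t.mean(0)+.055*np.array([np.cos(yw),np.sin(yw)]))
q=Ro.from_quat(env.get_state()["eef_rot"]);print(q.as_matrix().round(3))
```

```text
tray [ 0.53998375 -0.00141863  0.036     ] -2.3180270537458547 0.20386074853239078 0.14075495400211122 0.1407746883561372
L [-40.9  -2.2]
L [-71.7  29.6]
L [-71.5 -39.9]
S [-43.5  55.3]
S [-46.7  38.2]
S [-44.6 -34.9]
S [-72.8   7.7]
grip [ 0.60580982 -0.2111822   0.082     ] [ 0.52521021 -0.2000029   0.082     ] 0.08137120733312321 yaw -7.896633942291747
origin from grip [ 0.56006217 -0.20483692]
tips [ 0.50759965 -0.19806478] 0.1132959498193714 yaw -11.179397533878973
origin from tips [ 0.56155602 -0.20872827]
[[ 0.962  0.271 -0.   ]
 [ 0.271 -0.962  0.001]
 [ 0.    -0.001 -1.   ]]
```

```bash
python3 -m jog '[[0,0.54,-0.36,0,0,0,0],[0,0.54,-0.36,0,0,0,0],[0,0.54,-0.36,0,0,0,0],[0,0.54,-0.36,0,0,0,0],[0,0.54,-0.36,0,0,0,0]]' 60
python3 -m jog '[[0,0.54,-0.36,0,0,0,0],[0,0.54,-0.36,0,0,0,0],[0,0.54,-0.36,0,0,0,0],[0,0.54,-0.36,0,0,0,0],[0,0.54,-0.36,0,0,0,0]]'
python3 -m jog '[[0,0.53,-0.36,0.2,0,0,0],[0,0.53,-0.36,0.2,0,0,0],[0,0.53,-0.36,0.2,0,0,0],[0,0.53,-0.36,0.2,0,0,0],[0,0.53,-0.36,0.2,0,0,0]]'
python3 -m jog '[[0,0,0,0,0,0,0.14],[0,0,0,0,0,0,0.28],[0,0,0,0,0,0,0.42],[0,0,0,0,0,0,0.55],[0,0,0,0,0,0,0.55]]'
python3 - <<'E'
from h import *
s=env.get_state();print(s["ee_pos"],Ro.from_quat(s["eef_rot"]).as_matrix().round(3),s["contact_force"])
c=env.capture("wrist");cv2.imwrite("pics/w1.png",c["frame"])
E
```

```text
clock: 0.62
ee_pos: [0.3115, -0.4989, 0.242]
eef_rot: [0.99, 0.138, 0.0, -0.001]
contact_force: [-0.2, -1.3, 0.5]
width: 0.999
gripper_force: 0.0
clock: 1.03
ee_pos: [0.438, -0.3509, 0.2423]
eef_rot: [0.99, 0.138, 0.0, -0.0]
contact_force: [0.3, -0.1, 0.8]
width: 1.004
gripper_force: 0.0
clock: 1.45
ee_pos: [0.5611, -0.2042, 0.1813]
eef_rot: [0.991, 0.137, -0.0, -0.0]
contact_force: [0.4, -0.7, -0.0]
width: 0.997
gripper_force: 0.0
clock: 1.87
ee_pos: [0.5601, -0.2065, 0.182]
eef_rot: [0.997, -0.079, -0.0, -0.0]
contact_force: [-0.9, -0.3, 0.4]
width: 1.001
gripper_force: 0.0
[ 0.56009002 -0.20646056  0.18199817] [[ 0.987 -0.158 -0.   ]
 [-0.158 -0.987  0.   ]
 [-0.001 -0.    -1.   ]] [-0.94884592 -0.2753629   0.42206516]
```

View pics/w1.png

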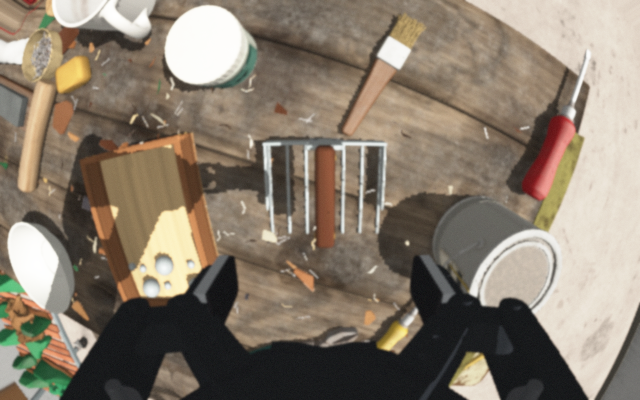

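The wrist view shows the scoop square to the image, with its grip at column 326 midway between the fingertips at about 215 and 435. I'll go down and grasp.

```bash
python3 -m jog '[[0,0,0,0.1,0,0,0],[0,0,0,0.2,0,0,0],[0,0,0,0.3,0,0,0],[0,0,0,0.36,0,0,0],[0,0,0,0.393,0,0,0]]' 100
python3 -m jog '[[1,0,0,0,0,0,0],[1,0,0,0,0,0,0],[1,0,0,0,0,0,0],[1,0,0,0,0,0,0],[1,0,0,0,0,0,0]]' 100
python3 -m jog '[[1,0,0,0,0,0,0],[1,0,0,0,0,0,0],[1,0,0,0,0,0,0],[1,0,0,0,0,0,0],[1,0,0,0,0,0,0]]' 100
```

```text
clock: 2.33
ee_pos: [0.5581, -0.2058, 0.061]
eef_rot: [0.997, -0.077, -0.003, -0.001]
contact_force: [0.1, -0.1, -0.2]
width: 1.001
gripper_force: 0.0
clock: 2.75
ee_pos: [0.5612, -0.2074, 0.0663]
eef_rot: [0.997, -0.078, 0.001, 0.001]
contact_force: [-0.6, -0.0, 0.5]
width: 0.3
gripper_force: 0.0
clock: 3.17
ee_pos: [0.561, -0.2073, 0.0662]
eef_rot: [0.997, -0.078, 0.001, 0.001]
contact_force: [-1.7, 0.6, 5.7]
width: 0.167
gripper_force: 98.5
```

```bash
python3 -m jog '[[1,0,0,-0.06,0,0,0],[1,0,0,-0.12,0,0,0],[1,0,0,-0.2,0,0,0],[1,0,0,-0.28,0,0,0],[1,0,0,-0.3,0,0,0]]' 100
python3 -m jog '[[1,-0.01,-0.1,0,0,0,0],[1,-0.02,-0.23,0,0,0,0],[1,-0.03,-0.36,0,0,0,0],[1,-0.04,-0.48,0,0,0,0],[1,-0.043,-0.58,0,0,0,0]]'
python3 -m jog '[[1,0,-0.107,0,0,0,-0.06],[1,0,-0.107,0,0,0,-0.147],[1,0,-0.107,0,0,0,-0.147],[1,0,-0.107,0,0,0,-0.147],[1,0,-0.107,0,0,0,-0.147]]'
python3 - <<'E'
from h import *
s=env.get_state();print(s["ee_pos"],Ro.from_quat(s["eef_rot"]).as_matrix().round(3),s["contact_force"])
c=env.capture("side");cv2.imwrite("pics/s2.png",cv2.resize(c["frame"][90:270,230:420],None,fx=4.2,fy=3.3))
c=env.capture("top");cv2.imwrite("pics/t2.png",cv2.resize(c["frame"][125:245,265:455],None,fx=4.2,fy=4.2,interpolation=cv2.INTER_CUBIC))
E
```

```text
clock: 3.58
ee_pos: [0.5618, -0.2076, 0.1583]
eef_rot: [0.997, -0.078, 0.003, 0.001]
contact_force: [1.7, -0.4, 0.1]
width: 0.17
gripper_force: 97.7
clock: 4.0
ee_pos: [0.5733, -0.0303, 0.1526]
eef_rot: [0.997, -0.078, -0.001, -0.001]
contact_force: [0.6, -0.2, -1.7]
width: 0.168
gripper_force: 97.9
clock: 4.42
ee_pos: [0.5792, -0.0017, 0.1535]
eef_rot: [1.0, -0.022, -0.001, 0.0]
contact_force: [0.3, -0.6, -2.3]
width: 0.168
gripper_force: 98.1
[ 0.57917835 -0.00174459  0.153513  ] [[ 0.999 -0.044 -0.001]
 [-0.044 -0.999  0.   ]
 [-0.001  0.    -1.   ]] [ 0.27763992 -0.64330744 -2.32030857]
```

View pics/t2.png

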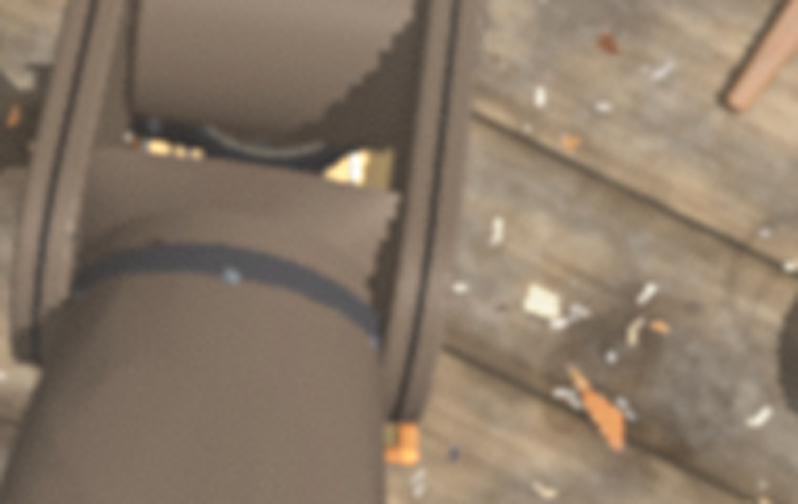

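The arm hides the tray from the top camera here, so I'll use the wrist and side views.

Run:
```python
from h import *
c=env.capture("wrist");cv2.imwrite("pics/w2.png",c["frame"]);np.savez("w2.npz",**c)
print(c["fx"],c["cx"],c["cy"])
```

```text
309.70691628693146 323.6447306291049 203.97703637828565
```

View pics/w2.png

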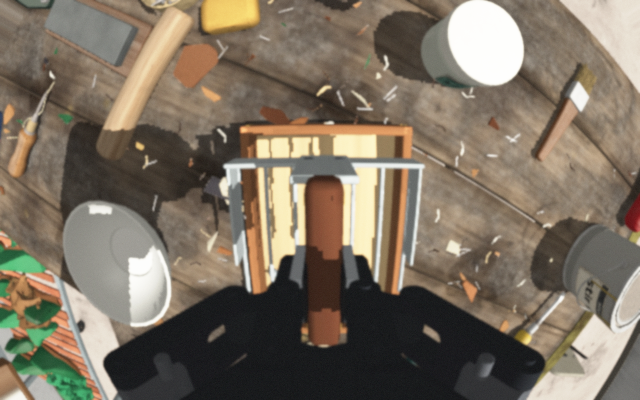

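View pics/s2.png

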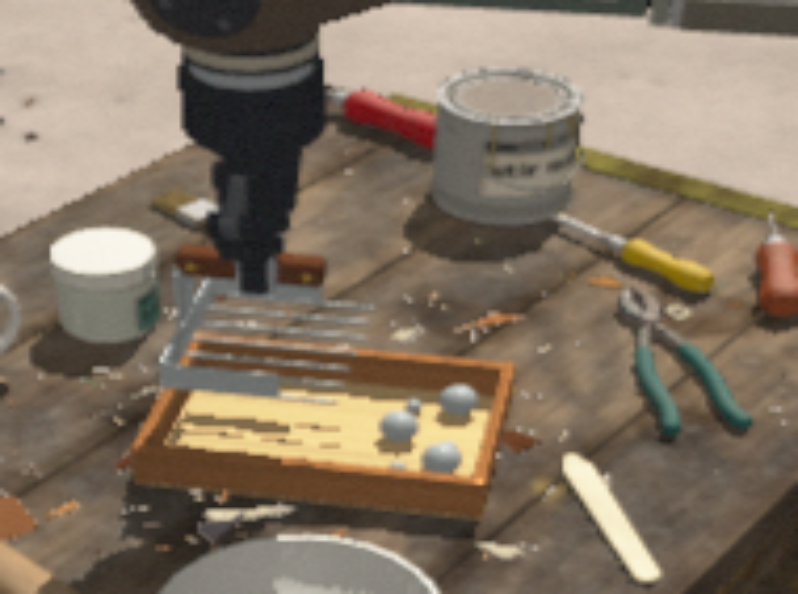

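The wrist view shows the scoop's back-wall top corners at (226,163) and (422,165), above the tray's far rim corners at (241,128) and (412,128). The side view shows the scoop held level over the empty half of the tray, clear of all the balls.

```bash
cat >> h.py <<'E'
def fz(c,u,v,z):
    a=np.array([(u-c["cx"])/c["fx"],(v-c["cy"])/c["fy"]]);th=np.linalg.norm(a)
    d=np.array([*(a/th*np.sin(th)),np.cos(th)]);R,t=np.array(c["R"]),np.array(c["t"]);o=-R.T@t;d=R.T@d
    return o+d*(z-o[2])/d[2]
E
python3 - <<'E'
from h import *
c=np.load("w2.npz")
A=fz(c,226,163,.1125);B=fz(c,422,165,.1125);C=fz(c,241,127,.036);D=fz(c,412,127,.036)
G=fz(c,325,178,.1695);H=fz(c,324,345,.1695)
for n,p,q in(("scoop back",A,B),("tray back",C,D)):
    e=(p-q)[:2];print(n,p,q,(p+q)/2,np.linalg.norm(e),np.degrees(np.arctan2(-e[0],e[1])))
print("grip",G,H)
E
```

```text
scoop back [0.62855979 0.05229263 0.1125    ] [ 0.62236376 -0.06202481  0.1125    ] [ 0.62546178 -0.00486609  0.1125    ] 0.11448523715859014 -3.1024073267050865
tray back [0.64657933 0.06207878 0.036     ] [ 0.64065589 -0.07776559  0.036     ] [ 0.64361761 -0.00784341  0.036     ] 0.1399697670381507 -2.4254485720314722
grip [ 0.62870259 -0.00528193  0.1695    ] [ 0.54553759 -0.0012834   0.1695    ]
```

```bash
python3 -m jog '[[1,0,0.002,0.05,0,0,-0.008],[1,0,0.002,0.1,0,0,-0.008],[1,0,0.002,0.15,0,0,-0.008],[1,0,0.002,0.2,0,0,-0.008],[1,0,0.002,0.22,0,0,-0.008]]'
python3 -m jog '[[1,0,0,0.01,0,0,0],[1,0,0,0.02,0,0,0],[1,0,0,0.025,0,0,0],[1,0,0,0.03,0,0,0],[1,0,0,0.03,0,0,0]]'
python3 -m jog '[[1,0,0,0.005,0,0,0],[1,0,0,0.01,0,0,0],[1,0,0,0.013,0,0,0],[1,0,0,0.015,0,0,0],[1,0,0,0.015,0,0,0]]'
python3 - <<'E'
from h import *
c=env.capture("side");cv2.imwrite("pics/s3.png",cv2.resize(c["frame"][130:270,240:420],None,fx=4.4,fy=4.2))
E
```

```text
clock: 4.98
ee_pos: [0.5781, -0.0023, 0.086]
eef_rot: [1.0, -0.019, -0.002, -0.0]
contact_force: [0.2, -0.3, -3.0]
width: 0.169
gripper_force: 98.1
clock: 5.4
ee_pos: [0.58, -0.0019, 0.08]
eef_rot: [1.0, -0.018, 0.0, 0.0]
contact_force: [-0.4, 0.2, -1.3]
width: 0.165
gripper_force: 98.1
clock: 5.82
ee_pos: [0.5795, -0.0017, 0.0748]
eef_rot: [1.0, -0.018, -0.0, -0.0]
contact_force: [0.1, -0.0, -1.7]
width: 0.17
gripper_force: 98.1
```

View pics/s3.png

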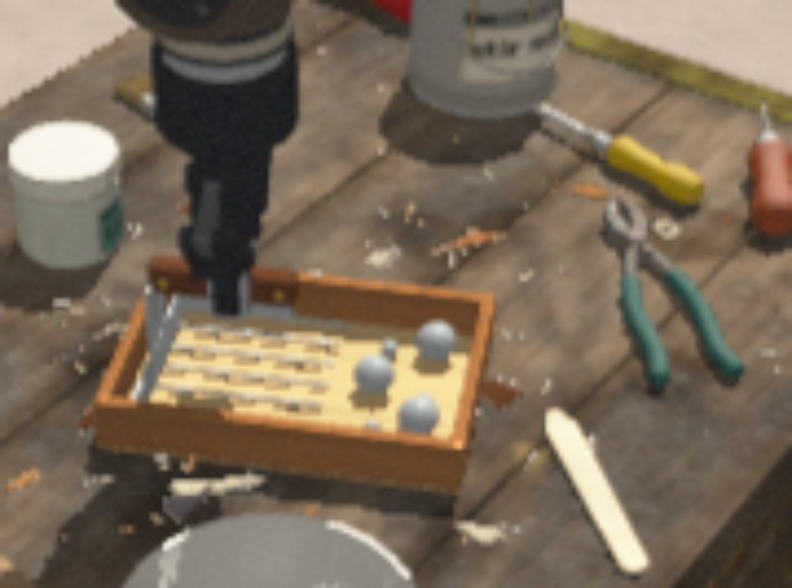

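The side view shows the scoop inside the tray with its wires just above the floor, and the balls still free in front of the tips. I'll lower the last 2 mm and make the first part of the stroke.

```bash
python3 -m jog '[[1,0,0,0.002,0,0,0.006],[1,0,0,0.004,0,0,0.006],[1,0,0,0.006,0,0,0.006],[1,0,0,0.007,0,0,0.006],[1,0,0,0.007,0,0,0.006]]'
python3 -m jog '[[1,-0.01,0,0,0,0,0],[1,-0.025,0,0,0,0,0],[1,-0.04,0,0,0,0,0],[1,-0.055,0,0,0,0,0],[1,-0.07,0,0,0,0,0]]'
python3 -m jog '[[1,-0.015,0,0,0,0,0],[1,-0.03,0,0,0,0,0],[1,-0.045,0,0,0,0,0],[1,-0.06,0,0,0,0,0],[1,-0.075,0,0,0,0,0]]'
python3 - <<'E'
from h import *
c=env.capture("side");cv2.imwrite("pics/s4.png",cv2.resize(c["frame"][130:270,240:420],None,fx=4.4,fy=4.2))
E
```

```text
clock: 6.28
ee_pos: [0.5796, -0.0018, 0.0727]
eef_rot: [1.0, -0.02, -0.0, -0.0]
contact_force: [0.9, 0.0, -1.6]
width: 0.171
gripper_force: 98.1
clock: 6.7
ee_pos: [0.558, -0.0008, 0.0728]
eef_rot: [1.0, -0.02, -0.0, -0.0]
contact_force: [-0.5, 0.8, -1.9]
width: 0.162
gripper_force: 98.1
clock: 7.12
ee_pos: [0.5357, -0.0, 0.0729]
eef_rot: [1.0, -0.02, 0.0, 0.0]
contact_force: [0.5, 0.5, -3.0]
width: 0.163
gripper_force: 98.2
```

View pics/s4.png

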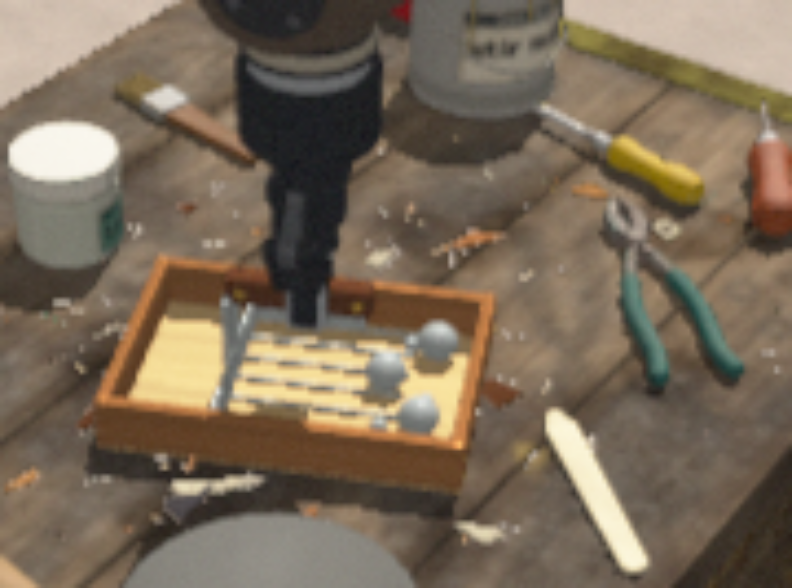

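The first ball is between the wires at about (385,372), and the other two are at the tips. I'll finish the stroke.

```bash
python3 -m jog '[[1,-0.012,0,0,0,0,0],[1,-0.024,0,0,0,0,0],[1,-0.036,0,0,0,0,0],[1,-0.048,0,0,0,0,0],[1,-0.06,0,0,0,0,0]]'
python3 -m jog '[[1,-0.01,0,0,0,0,0],[1,-0.02,0,0,0,0,0],[1,-0.03,0,0,0,0,0],[1,-0.038,0,0,0,0,0],[1,-0.043,0,0,0,0,0]]'
python3 - <<'E'
from h import *
c=env.capture("side");cv2.imwrite("pics/s5.png",cv2.resize(c["frame"][130:270,240:420],None,fx=4.4,fy=4.2))
E
```

```text
clock: 7.58
ee_pos: [0.5178, 0.0007, 0.0728]
eef_rot: [1.0, -0.02, -0.0, 0.0]
contact_force: [0.2, 0.4, -1.7]
width: 0.168
gripper_force: 98.2
clock: 8.0
ee_pos: [0.5049, 0.0012, 0.0728]
eef_rot: [1.0, -0.02, -0.0, -0.0]
contact_force: [0.7, -0.8, -2.1]
width: 0.168
gripper_force: 98.2
```

View pics/s5.png

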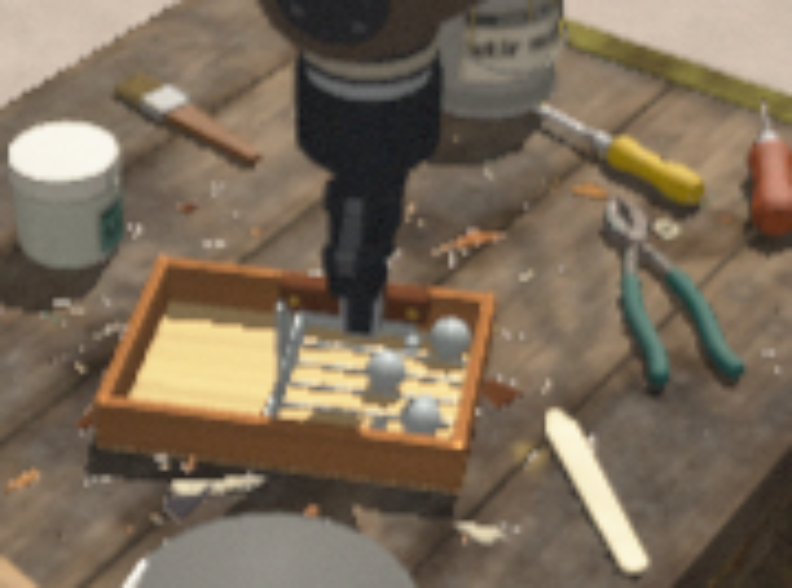

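The side view shows the large balls between the wires at about (450,338), (386,372) and (422,415), with the tips at the end wall. First I'll lift level, then tilt the front up beside the wall so the balls run back.

```bash
cat >> h.py <<'E'
def blobs(box,amin=8):
    """grey shiny blobs in the side view -> px centre, area, bbox"""
    c=env.capture("side");x0,y0,x1,y1=box;f=c["frame"][y0:y1,x0:x1]
    h=cv2.cvtColor(f,cv2.COLOR_BGR2HSV);m=((h[...,1]<50)&(h[...,2]>95)).astype(np.uint8)
    m=cv2.morphologyEx(m,cv2.MORPH_OPEN,np.ones((3,3)))
    n,l,s,q=cv2.connectedComponentsWithStats(m)
    return c,[(q[i]+[x0,y0],s[i]) for i in range(1,n) if s[i][4]>=amin]
def tray(X):
    a=np.radians(-2.35);d=X[:2]-[.5405,-.0022];return (np.array([[np.cos(a),np.sin(a)],[-np.sin(a),np.cos(a)]])@d*1000).round(1)
E
python3 - <<'E'
from h import *
c,b=blobs((262,180,355,240))
for q,s in b:print(q.round(1),s[2:],tray(onz(c,*q,.018)))
E
python3 -m jog '[[1,0,0,-0.005,0,0,0],[1,0,0,-0.014,0,0,0],[1,0,0,-0.024,0,0,0],[1,0,0,-0.034,0,0,0],[1,0,0,-0.04,0,0,0]]'
python3 -m jog '[[1,0.005,0,-0.005,0,-0.03,0],[1,0.012,0,-0.012,0,-0.08,0],[1,0.021,0,-0.02,0,-0.14,0],[1,0.032,0,-0.03,0,-0.21,0],[1,0.042,0,-0.04,0,-0.28,0]]'
python3 -m jog '[[1,0,0,0,0,0,0],[1,0,0,0,0,0,0],[1,0,0,0,0,0,0],[1,0,0,0,0,0,0],[1,0,0,0,0,0,0]]'
python3 - <<'E'
from h import *
c,b=blobs((262,160,355,240))
for q,s in b:print(q.round(1),s[2:],tray(onz(c,*q,.018)),tray(onz(c,*q,.03)))
E
```

```text
[306.3 210.6] [ 12  18 106] [ 11.7 -26.5]
[331.5 209.9] [ 9  8 36] [-51.7 -41.5]
[341.7 210.2] [ 9 10 73] [-77.9 -45.3]
[327.2 217.9] [ 8 11 70] [-46.1  -8.2]
[302.5 225. ] [ 4  5 18] [ 9.9 29.7]
[335.3 228.3] [ 9  9 66] [-72.   26.3]
[326. 230.] [3 3 9] [-50.6  36.9]
clock: 8.52
ee_pos: [0.5056, 0.0012, 0.0853]
eef_rot: [1.0, -0.02, 0.0, 0.0]
contact_force: [1.1, -0.4, -3.5]
width: 0.166
gripper_force: 98.0
clock: 8.93
ee_pos: [0.5183, 0.0007, 0.0973]
eef_rot: [0.994, -0.02, -0.11, -0.002]
contact_force: [-0.6, -0.3, -4.0]
width: 0.168
gripper_force: 98.0
clock: 9.35
ee_pos: [0.5172, 0.0008, 0.0966]
eef_rot: [0.994, -0.02, -0.11, -0.002]
contact_force: [-0.4, 0.1, -4.0]
width: 0.164
gripper_force: 98.1
[263.9 169.3] [ 6 20 92] [ 169.2 -185.4] [ 163.8 -168.9]
[332.2 199.5] [ 22  11 146] [-46.8 -84.7] [-48.8 -69.8]
[309.2 216.6] [ 29  34 476] [-0.1 -4.7] [-2.9  8.9]
[332.5 210.5] [ 4  4 14] [-54.6 -39.7] [-56.5 -25.5]
```

```bash
python3 -m jog '[[1,-0.01,0,-0.04,0,0,0],[1,-0.027,0,-0.12,0,0,0],[1,-0.045,0,-0.2,0,0,0],[1,-0.063,0,-0.28,0,0,0],[1,-0.073,0,-0.325,0,0,0]]'
python3 -m jog '[[1,0,0.015,0,0,0,0],[1,0,-0.015,0,0,0,0],[1,0,0.015,0,0,0,0],[1,0,-0.01,0,0,0,0],[1,0,0,0,0,0,0]]'
python3 - <<'E'
from h import *
s=env.get_state();print(s["ee_pos"],Ro.from_quat(s["eef_rot"]).as_matrix().round(3))
c,b=blobs((255,140,365,245))
for q,S in b:print(q.round(1),S[:].tolist(),tray(onz(c,*q,.011)))
cv2.imwrite("pics/s6.png",c["frame"])
E
```

```text
clock: 9.82
ee_pos: [0.5189, 0.0006, 0.201]
eef_rot: [0.994, -0.02, -0.107, -0.002]
contact_force: [1.0, -1.1, -2.9]
width: 0.169
gripper_force: 98.1
clock: 10.23
ee_pos: [0.5167, 0.0019, 0.1951]
eef_rot: [0.994, -0.02, -0.111, -0.003]
contact_force: [-0.2, 0.8, -3.5]
width: 0.165
gripper_force: 98.5
[0.51668984 0.00193889 0.19507711] [[ 0.974 -0.04  -0.221]
 [-0.039 -0.999  0.011]
 [-0.221 -0.002 -0.975]]
[257.4 141.6] [0, 0, 7, 5, 27] [ 234.5 -340. ]
[349.4 145.9] [80, 0, 30, 13, 294] [ -56.3 -371.7]
[277.2 153.1] [18, 10, 10, 7, 50] [ 156.3 -286.8]
[259.6 174.4] [0, 19, 12, 35, 335] [ 177.9 -168.1]
[315.9 180.1] [43, 22, 51, 39, 914] [  13.7 -171.8]
[318.5 175. ] [62, 34, 4, 3, 12] [  10.9 -197.5]
[337.5 178. ] [79, 37, 8, 3, 24] [ -45.  -193.4]
[324. 179.] [68, 38, 3, 3, 9] [  -8.  -181.3]
[343. 182.] [86, 41, 5, 3, 15] [ -63.1 -177.4]
[328. 188.] [70, 47, 7, 3, 21] [ -26.1 -141.6]
[338. 187.] [82, 46, 3, 3, 9] [ -52.7 -151.5]
[338.5 192. ] [82, 51, 4, 3, 12] [ -57.4 -129.2]
[333. 211.] [77, 70, 3, 3, 9] [-55.1 -46.2]
```

```bash
cat >> h.py <<'E'
def floor(name,amin=5,smax=70):
    c=env.capture(name);f=c["frame"];a=np.radians(-2.35);R=np.array([[np.cos(a),-np.sin(a)],[np.sin(a),np.cos(a)]])
    P=[proj(c,np.array([*(R@np.array(p)/1000+[.5405,-.0022]),.008])) for p in[(-93,-61),(93,-61),(93,61),(-93,61)]]
    m=np.zeros(f.shape[:2],np.uint8);cv2.fillPoly(m,[np.int32(np.round(P))],1)
    h=cv2.cvtColor(f,cv2.COLOR_BGR2HSV);m&=((h[...,1]<smax)&(h[...,2]>60)).astype(np.uint8)
    n,l,s,q=cv2.connectedComponentsWithStats(m)
    for i in range(1,n):
        if s[i][4]>=amin:print(name,q[i].round(1),s[i][2:],tray(onz(c,*q[i],.011)))
E
python3 -c "
from h import *
floor('side');print();floor('top')"
```

```text
side [333.4 211.2] [ 4  5 14] [-56.2 -45.6]
side [336.4 225.5] [ 4  4 11] [-72.2   7.8]
side [325.5 230.5] [4 2 8] [-48.5  31.4]

top [330.2 185.9] [  61   90 5155] [-2.1 -0.2]
```

```bash
python3 -m jog '[[1,0.008,-0.022,-0.002,0,0,0],[1,0.023,-0.06,-0.005,0,0,0],[1,0.042,-0.112,-0.009,0,0,0],[1,0.065,-0.172,-0.014,0,0,0],[1,0.088,-0.232,-0.02,0,0,0]]'
python3 -m jog '[[1,0.023,-0.06,-0.005,0,0,0],[1,0.045,-0.12,-0.01,0,0,0],[1,0.068,-0.18,-0.015,0,0,0],[1,0.09,-0.24,-0.02,0,0,0],[1,0.113,-0.3,-0.025,0,0,0]]'
python3 -m jog '[[1,0.023,-0.06,-0.005,0,0,0],[1,0.042,-0.112,-0.009,0,0,0],[1,0.059,-0.157,-0.013,0,0,0],[1,0.074,-0.195,-0.016,0,0,0],[1,0.082,-0.217,-0.018,0,0,0]]'
python3 - <<'E'
from h import *
s=env.get_state();print(s["ee_pos"],Ro.from_quat(s["eef_rot"]).as_matrix().round(3),s["contact_force"])
floor('side');print();floor('top')
# dish from the side view: rim circle points seen? white mask extents
c=env.capture("side")
for a in np.arange(0,360,45):
    X=np.array([.5204+.075*np.cos(np.radians(a)),.225+.075*np.sin(np.radians(a)),.05]);print(a,np.round(proj(c,X),1),end=' ')
h=cv2.cvtColor(cv2.imread("pics/side0.png"),cv2.COLOR_BGR2HSV);m=((h[...,1]<45)&(h[...,2]>140)).astype(np.uint8);m[:,:255]=0;m[:250]=0;m[:,345:]=0;m[315:]=0
k=max(cv2.findContours(m,0,1)[0],key=cv2.contourArea);print("\nside dish bbox",cv2.boundingRect(k))
E
```

```text
clock: 10.8
ee_pos: [0.5482, 0.0708, 0.1968]
eef_rot: [0.994, -0.02, -0.11, -0.002]
contact_force: [0.2, 0.3, -3.1]
width: 0.169
gripper_force: 98.4
clock: 11.22
ee_pos: [0.5863, 0.1599, 0.1965]
eef_rot: [0.994, -0.02, -0.11, -0.002]
contact_force: [-0.2, 0.3, -4.0]
width: 0.166
gripper_force: 98.4
clock: 11.63
ee_pos: [0.614, 0.224, 0.1962]
eef_rot: [0.994, -0.019, -0.11, -0.002]
contact_force: [0.2, 0.2, -3.4]
width: 0.167
gripper_force: 98.4
[0.61400303 0.22395008 0.19624358] [[ 0.975 -0.039 -0.218]
 [-0.038 -0.999  0.009]
 [-0.218 -0.001 -0.976]] [ 0.21463311  0.15176929 -3.36812176]
side [333.4 211.2] [ 4  5 14] [-56.2 -45.6]
side [278.4 225.7] [ 26  15 204] [70.1 35.9]
side [336.4 225.5] [ 4  4 11] [-72.2   7.8]
side [325.7 230.1] [4 3 9] [-48.7  29.9]

top [304.2 205.8] [ 5  5 20] [-44.9  53.8]
top [313.4 208.5] [ 6  4 19] [-50.4  34.5]
top [350.1 212.4] [ 5  4 19] [-57.3 -42.8]
top [325. 220.] [ 5  5 21] [-74.1   9.6]
0 [266.2 273.6] 45 [270.9 294.3] 90 [294.8 306.1] 135 [323.  300.3] 180 [336.8 281.4] 225 [329.4 261.8] 270 [306.9 252.2] 315 [281.5 256.7] 
side dish bbox (265, 252, 72, 55)
```

All four small balls are on the tray floor in the top view, and no large ball is left there. The projected dish rim also agrees with the side view. I'll descend, level out, then tip slowly.

```bash
python3 -m jog '[[1,0.005,0,0.02,0,0,0],[1,0.015,0,0.07,0,0,0],[1,0.028,0,0.125,0,0,0],[1,0.04,0,0.18,0,0,0],[1,0.046,0,0.208,0,0,0]]'
python3 -m jog '[[1,-0.005,0,0.001,0,0.03,0],[1,-0.014,0,0.002,0,0.09,0],[1,-0.024,0,0.003,0,0.16,0],[1,-0.035,0,0.004,0,0.23,0],[1,-0.043,0,0.005,0,0.28,0]]'
python3 -m jog '[[1,-0.008,0,-0.003,0,0.04,0],[1,-0.016,0,-0.006,0,0.08,0],[1,-0.025,0,-0.009,0,0.12,0],[1,-0.033,0,-0.011,0,0.16,0],[1,-0.041,0,-0.014,0,0.2,0]]'
python3 -c "
from h import *
s=env.get_state();print(s['ee_pos'],Ro.from_quat(s['eef_rot']).as_matrix().round(3),s['contact_force'])"
```

```text
clock: 12.2
ee_pos: [0.6116, 0.2206, 0.1287]
eef_rot: [0.993, -0.021, -0.112, -0.002]
contact_force: [-0.9, -0.6, -4.4]
width: 0.17
gripper_force: 98.4
clock: 12.62
ee_pos: [0.5996, 0.2217, 0.1334]
eef_rot: [1.0, -0.02, 0.0, 0.0]
contact_force: [-0.1, 0.5, -3.4]
width: 0.165
gripper_force: 98.4
clock: 13.03
ee_pos: [0.5874, 0.2221, 0.1375]
eef_rot: [0.997, -0.02, 0.078, 0.002]
contact_force: [0.1, -0.7, -4.1]
width: 0.17
gripper_force: 98.4
[0.58742508 0.22207209 0.13754199] [[ 0.987 -0.041  0.155]
 [-0.041 -0.999 -0.007]
 [ 0.156  0.    -0.988]] [ 0.0810947  -0.71746879 -4.05658094]
```

```bash
python3 -m jog '[[1,-0.004,0,-0.002,0,0.025,0],[1,-0.008,0,-0.004,0,0.05,0],[1,-0.012,0,-0.007,0,0.075,0],[1,-0.017,0,-0.009,0,0.1,0],[1,-0.021,0,-0.011,0,0.122,0]]'
python3 -m jog '[[1,-0.004,0,-0.002,0,0.025,0],[1,-0.008,0,-0.004,0,0.05,0],[1,-0.012,0,-0.007,0,0.075,0],[1,-0.017,0,-0.009,0,0.1,0],[1,-0.021,0,-0.011,0,0.122,0]]'
python3 -m jog '[[1,0,0,0,0,0,0],[1,0,0,0,0,0,0],[1,0,0,0,0,0,0],[1,0,0,0,0,0,0],[1,0,0,0,0,0,0]]'
python3 -m jog '[[1,0,0,0,0,0,0],[1,0,0,0,0,0,0],[1,0,0,0,0,0,0],[1,0,0,0,0,0,0],[1,0,0,0,0,0,0]]'
python3 - <<'E'
from h import *
s=env.get_state();print(s['ee_pos'],Ro.from_quat(s['eef_rot']).as_matrix().round(3),s['contact_force'])
c=env.capture("side");f=c["frame"];h=cv2.cvtColor(f,cv2.COLOR_BGR2HSV)
cv2.imwrite("pics/s7.png",f)
print(h[255:305:3,266:338:3,2])
E
```

```text
clock: 13.45
ee_pos: [0.5815, 0.2229, 0.1406]
eef_rot: [0.992, -0.02, 0.127, 0.003]
contact_force: [-0.3, 0.5, -3.1]
width: 0.173
gripper_force: 98.5
clock: 13.87
ee_pos: [0.5746, 0.2234, 0.1425]
eef_rot: [0.984, -0.02, 0.174, 0.003]
contact_force: [-0.2, -0.9, -2.2]
width: 0.168
gripper_force: 98.7
clock: 14.28
ee_pos: [0.575, 0.2233, 0.1424]
eef_rot: [0.985, -0.02, 0.174, 0.003]
contact_force: [1.2, -0.9, -2.5]
width: 0.169
gripper_force: 98.7
clock: 14.7
ee_pos: [0.5747, 0.2233, 0.1422]
eef_rot: [0.985, -0.02, 0.173, 0.003]
contact_force: [0.9, 1.0, -2.8]
width: 0.166
gripper_force: 98.7
[0.57472351 0.22331256 0.14217753] [[ 0.939 -0.04   0.341]
 [-0.038 -0.999 -0.014]
 [ 0.342  0.    -0.94 ]] [ 0.9373214   0.99755495 -2.81740733]
[[168 162  89  70  92 105 172 245 153 154 149 153 147 148 148 146 193 232
  175 144 134 111 110 102]
 [132  91 114 154 122 224 166 159 139 148 150 151 160 151 149 147 149 145
  152 238 140 133 119  91]
 [124 103 114 134 129 169 189 173 152 157 150 151 151 151 148 147 147 149
  143 148 224 137 107  93]
 [107 153 247 143 178 174 183 152 167 171 152 151 151
[... 661 characters left out ...]
96 233 198 241 218 177 224 247 248 205 231 192 117 188 233 219 232
  230 222 212 197 187 199]
 [ 74 123 169 229 225 246 248 216 253 155 154 172 163 141 142 169 168 231
  233 226 218 203 249 138]
 [ 65 133 235 155 145 178 226 249 253 208 115 117 129 228 112 116 114 239
  237 230 219 215 192 154]
 [ 61  60 134 238 222 250 250 246 253 138 127 129 219 170 138 127 133 244
  238 230 217 208 141 135]
 [ 56  59  59 132 243 249 230 251 253 163 140 138 251 187 140 138 245 244
  240 239 197  73 138 163]
 [ 57  59  60  59 132 230 250 251 252 252 253 253 253 253 252 249 247 244
  242 133  65  67 128 131]
 [ 52  57  59  61  56 120 189 246 252 252 252 252 251 250 250 252 241 140
  107  69  68  64 127 125]]
```

The brightness grid shows three dark ball shapes in a triangle inside the dish, and the wrist load is back to the empty-scoop value. I'll retreat, level out, and carry the scoop back to its old clear spot.

```bash
python3 -m jog '[[1,0.03,0,-0.03,0,0,0],[1,0.08,0,-0.07,0,0,0],[1,0.13,0,-0.11,0,0,0],[1,0.18,0,-0.15,0,0,0],[1,0.205,0,-0.174,0,0,0]]'
python3 -m jog '[[1,0,0,0,0,-0.1,0],[1,0,0,0,0,-0.22,0],[1,0,0,0,0,-0.34,0],[1,0,0,0,0,-0.444,0],[1,0,0,0,0,-0.444,0]]'
python3 -m jog '[[1,-0.005,0.06,0,0,0,0],[1,-0.015,0.16,0,0,0,0],[1,-0.025,0.27,0,0,0,0],[1,-0.035,0.38,0,0,0,0],[1,-0.042,0.48,0,0,0,0]]'
python3 -m jog '[[1,-0.01,0.1,0,0,0,0],[1,-0.02,0.2,0,0,0,0],[1,-0.03,0.3,0,0,0,0],[1,-0.04,0.4,0,0,0,0],[1,-0.045,0.5,0,0,0,0]]'
python3 -m jog '[[1,-0.01,0.1,0,0,0,0],[1,-0.02,0.2,0,0,0,0],[1,-0.03,0.3,0,0,0,0],[1,-0.04,0.4,0,0,0,0],[1,-0.05,0.46,0,0,0,0]]'
python3 -m jog '[[1,0,0,0,0,0,0.05],[1,0,0,0,0,0,0.147],[1,0,0,0,0,0,0.147],[1,0,0,0,0,0,0.147],[1,0,0,0,0,0,0.147]]'
python3 - <<'E'
from h import *
s=env.get_state();print(s['ee_pos'],Ro.from_quat(s['eef_rot']).as_matrix().round(4),s['contact_force'])
floor('top')
c=env.capture("top");f=c["frame"];h=cv2.cvtColor(f,cv2.COLOR_BGR2HSV)
m=((h[...,1]<60)&(h[...,2]>150)).astype(np.uint8);m[:,:170]=0;m[:,270:]=0;m[:150]=0;m[245:]=0
k=max(cv2.findContours(m,0,1)[0],key=cv2.contourArea);(u,v),r=cv2.minEnclosingCircle(k);print("dish",u,v,r,onz(c,u,v,.05))
g=cv2.cvtColor(f,cv2.COLOR_BGR2GRAY);w=np.zeros_like(g);cv2.circle(w,(int(u),int(v)),int(r)-5,1,-1)
n,l,S,q=cv2.connectedComponentsWithStats(((g<150)&(w>0)).astype(np.uint8))
for i in range(1,n):
    if S[i][4]>6:print("ball?",q[i],S[i][2:],onz(c,*q[i],.017))
E
```

```text
clock: 15.17
ee_pos: [0.6172, 0.2219, 0.2164]
eef_rot: [0.984, -0.02, 0.176, 0.003]
contact_force: [0.2, 0.1, -1.5]
width: 0.168
gripper_force: 98.7
clock: 15.58
ee_pos: [0.6169, 0.2212, 0.2129]
eef_rot: [1.0, -0.021, 0.0, -0.0]
contact_force: [-1.0, 0.2, -1.8]
width: 0.17
gripper_force: 98.7
clock: 16.0
ee_pos: [0.5955, 0.077, 0.2122]
eef_rot: [1.0, -0.02, 0.001, 0.0]
contact_force: [0.3, -0.6, -1.4]
width: 0.166
gripper_force: 98.7
clock: 16.42
ee_pos: [0.576, -0.0721, 0.2124]
eef_rot: [1.0, -0.02, 0.001, 0.001]
contact_force: [0.4, -0.3, -2.3]
width: 0.17
gripper_force: 98.7
clock: 16.83
ee_pos: [0.5556, -0.2109, 0.2125]
eef_rot: [1.0, -0.021, 0.001, 0.002]
contact_force: [0.1, -0.6, -0.8]
width: 0.17
gripper_force: 98.7
clock: 17.25
ee_pos: [0.5562, -0.2079, 0.2123]
eef_rot: [0.997, -0.077, 0.0, 0.0]
contact_force: [-0.4, 0.5, -2.4]
width: 0.169
gripper_force: 98.7
[ 0.55615146 -0.20786054  0.2123173 ] [[ 9.882e-01 -1.529e-01  6.000e-04]
 [-1.529e-01 -9.882e-01 -6.000e-04]
 [ 7.000e-04  5.000e-04 -1.000e+00]] [-0.37951558  0.5352964  -2.44086995]
top [349.6 144.6] [2 5 8] [ 86.  -39.8]
top [331.9 205.5] [ 22  52 785] [-43.4  -4.4]
top [304.5 205.7] [ 6  5 22] [-44.9  53.2]
top [313.8 208.6] [ 6  6 27] [-50.6  33.5]
top [350.  212.5] [ 5  6 22] [-57.5 -42.6]
dish 217.27545166015625 194.1397247314453 39.146522521972656 [0.52402173 0.22668464 0.05      ]
ball? [228.75206612 204.68595041] [ 20  17 121] [0.50368834 0.21111641 0.017     ]
```

```bash
python3 -m jog '[[1,0,0,0.08,0,0,0],[1,0,0,0.2,0,0,0],[1,0,0,0.32,0,0,0],[1,0,0,0.42,0,0,0],[1,0,0,0.465,0,0,0]]'
python3 -m jog '[[1,0,0,0.005,0,0,0],[1,0,0,0.01,0,0,0],[1,0,0,0.015,0,0,0],[1,0,0,0.019,0,0,0],[1,0,0,0.022,0,0,0]]'
python3 -m jog '[[1,0,0,0,0,0,0],[1,0,0,0,0,0,0],[1,0,0,0,0,0,0],[1,0,0,0,0,0,0],[1,0,0,0,0,0,0]]'
```

```text
clock: 17.77
ee_pos: [0.5535, -0.2064, 0.0679]
eef_rot: [0.997, -0.077, -0.004, -0.002]
contact_force: [-0.8, -0.0, -2.8]
width: 0.168
gripper_force: 98.7
clock: 18.18
ee_pos: [0.5575, -0.209, 0.0681]
eef_rot: [0.997, -0.078, 0.002, 0.001]
contact_force: [0.1, -0.4, -1.6]
width: 0.169
gripper_force: 98.7
clock: 18.6
ee_pos: [0.5563, -0.2083, 0.0663]
eef_rot: [0.997, -0.078, 0.0, 0.0]
contact_force: [0.4, 0.2, -3.4]
width: 0.168
gripper_force: 98.7
```

```bash
python3 -m jog '[[1,0,0,0.001,0,0,0],[1,0,0,0.002,0,0,0],[1,0,0,0.003,0,0,0],[1,0,0,0.003,0,0,0],[1,0,0,0.003,0,0,0]]'
python3 -m jog '[[0.8,0,0,0,0,0,0],[0.7,0,0,0,0,0,0],[0.5,0,0,0,0,0,0],[0.3,0,0,0,0,0,0],[0,0,0,0,0,0,0]]'
python3 -m jog '[[0,0,0,0,0,0,0],[0,0,0,0,0,0,0],[0,0,0,0,0,0,0],[0,0,0,0,0,0,0],[0,0,0,0,0,0,0]]'
python3 -m jog '[[0,0,0,-0.05,0,0,0],[0,0,0,-0.15,0,0,0],[0,0,0,-0.28,0,0,0],[0,0,0,-0.4,0,0,0],[0,0,0,-0.5,0,0,0]]'
python3 -m jog '[[0,0,0.1,0,0,0,0],[0,0,0.2,0,0,0,0],[0,0,0.3,-0.1,0,0,0],[0,0,0.4,-0.2,0,0,0],[0,0,0.5,-0.2,0,0,0]]'
python3 -m jog '[[0,0,0.1,0,0,0,0],[0,0,0.2,0,0,0,0],[0,0,0.3,0,0,0,0],[0,0,0.4,0,0,0,0],[0,0,0.4,0,0,0,0]]'
python3 - <<'E'
from h import *
floor('top')
c=env.capture("top");f=c["frame"];h=cv2.cvtColor(f,cv2.COLOR_BGR2HSV)
m=(((h[...,0]<12)&(h[...,1]>110)&(h[...,2]>50))*255).astype(np.uint8);m[:,:395]=0;m[:,460:]=0;m[:125]=0;m[205:]=0
k=max(cv2.findContours(m,0,1)[0],key=cv2.contourArea);x,y,w,g=cv2.boundingRect(k);print("grip px",x,y,w,g)
b=cv2.boxPoints(cv2.minAreaRect(k));P=np.array([onz(c,*p,.082) for p in b]);print(P.mean(0),[np.linalg.norm(P[i]-P[i-1]).round(3) for i in(1,2)])
g=cv2.cvtColor(f,cv2.COLOR_BGR2GRAY);print(g[180:222:2,204:246:2])
E
```

```text
clock: 19.02
ee_pos: [0.5564, -0.2084, 0.0663]
eef_rot: [0.997, -0.078, -0.0, 0.0]
contact_force: [-3.4, 1.9, 5.3]
width: 0.168
gripper_force: 99.7
clock: 19.43
ee_pos: [0.5563, -0.2083, 0.0651]
eef_rot: [0.997, -0.078, 0.0, 0.0]
contact_force: [-1.0, -1.1, 0.1]
width: 0.712
gripper_force: 0.0
clock: 19.85
ee_pos: [0.5563, -0.2083, 0.0653]
eef_rot: [0.997, -0.078, 0.0, 0.0]
contact_force: [0.2, 1.1, -0.3]
width: 1.003
gripper_force: 0.0
clock: 20.27
ee_pos: [0.5567, -0.2085, 0.2183]
eef_rot: [0.997, -0.078, 0.001, 0.001]
contact_force: [1.1, -0.9, -0.2]
width: 0.998
gripper_force: 0.0
clock: 20.68
ee_pos: [0.5347, -0.3592, 0.2828]
eef_rot: [0.997, -0.077, 0.004, 0.003]
contact_force: [1.2, -0.9, 1.8]
width: 1.0
gripper_force: 0.0
clock: 21.1
ee_pos: [0.5123, -0.48, 0.2745]
eef_rot: [0.997, -0.08, -0.0, 0.001]
contact_force: [-0.6, 0.6, -0.2]
width: 1.0
gripper_force: 0.0
top [304.3 205.8] [ 6  5 22] [-45.   53.7]
top [313.  208.7] [ 5  4 18] [-50.7  35.3]
top [349.6 212.5] [ 5  4 17] [-57.5 -41.9]
top [325. 220.] [ 5  5 21] [-74.1   9.6]
grip px 430 169 9 21
[ 0.54019657 -0.20447988 
[... 1221 characters left out ...]
4 252 252 229 161 183 225 240 240 228 209 221 223 220 234 231
  226 217 199]
 [253 253 253 253 252 220 161 194 232 246 248 234 244 254 243 239 235 230
  222 210 188]
 [253 253 253 253 253 251 220 181 221 236 236 225 239 241 240 237 232 225
  219 201 168]
 [252 252 252 252 252 252 253 227 213 216 219 232 244 242 238 233 229 221
  209 183 154]
 [250 251 251 251 251 251 251 250 248 243 242 244 242 238 234 230 223 214
  198 171 151]
 [249 249 250 250 249 249 249 248 247 245 244 241 239 235 230 224 215 203
  176 153 150]
 [246 246 247 247 247 247 246 245 244 243 240 237 234 230 223 216 205 189
  164 151 205]
 [243 243 243 243 243 243 242 242 239 237 235 231 227 221 211 202 190 176
  156 182 244]]
```

```bash
python3 -c "
from rig import env
print(env.hand_in())"
```

```text
the job is handed in; nothing more can be done
None
```

I handed the job in at about 21 s on the robot's clock: the last top view showed three full-size balls in the dish and four small balls in the tray, and the scoop was set down and let go (flatness not measured); the hand-in returned no verdict.

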